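# Clamp a test tile in a vise with a seized knob

## Task

Stand the brown test tile upright on the bed of the green vise, between its two jaws, so that the jaws will take it by its two side edges, and let go of it. Then break the vise's seized knob loose with a short firm twist clockwise and turn it on until the jaws just nip the tile snugly, but gently, so that its glazed edges do not chip, and let go of the knob. Leave the other tiles where they stand.

Things in the scene. Friction and masses are not known exactly. Their poses are not given: they have to be found in the camera images.
- tile_brown_mid (a point): centre of the upright slab of the loose brown L-shaped test tile (60 g). Slab 7 mm thick (its x), 46 mm wide (y), 62 mm tall (z up); this point is 31 mm above the underside. A foot, 6 mm thick, 46 mm wide, runs 37 mm in +x from the slab's back: the middle of the 44 x 46 mm underside is 18.5 mm in +x from this point. Like tiles stand in a row about 90 mm apart
- tile_green_mid (a point): the same point on the green test tile: leave it alone
- tile_blue_mid (a point): the same point on the blue test tile: leave it alone
- tile_cream_mid (a point): the same point on the cream test tile: leave it alone
- vise_bed (a point): top of the bed of the green vise (fixed; bed 76 mm in x, 196 mm in y, top 14 mm above the bench), where the middle of the tile's underside belongs. z up; the jaws close along y, moving jaw at +y, fixed jaw at -y, both 35 mm tall, 46 mm long in x. The tile stands with its slab's width along y. The face of the fixed jaw (stop) is 27 to 33 mm from this point, set differently each time, not measured
- jaw_face (a point): middle of the face of the moving jaw's rubber pad, 18 mm above the bed; axes as vise_bed. At first 28 mm in +y from vise_bed; moves in -y by 11 mm per radian of the knob. The pad yields about 0.1 mm per N. Snug: it presses on the tile with some 5 to 15 N; above 22 N the glaze chips. When the knob is let go, friction keeps up to about 5 N
- knob_grip (a point): grip point of the vise's black bar knob, on its upright axis, 88 mm from vise_bed in +y, 82 mm above the bench. The bar is 50 mm long along this frame's x (which turns with the knob), 14 mm thick along y, its top 15 mm above this point; a disc of 44 mm diameter is its foot, top 22 mm below this point. z up
- knob (a joint): knob angle, rad: 0 at the start (jaws open), grows clockwise seen from above, closing the jaws. Seized: it takes 0.25 to 0.5 N m over the first 0.25 to 0.4 rad, where it comes loose; then it turns against about 0.06 N m until the jaws meet the tile somewhere from 0.8 to 1.4 rad; from there each 10 N on the tile add 0.11 N m
There are look-alikes about, which are no part of the job. Leave any red look-alike of the part that bears tile_brown_mid alone.

How it is judged:
By the outcome, as a careful person would: the job done as asked, in the order asked, and still so for the second after the job is handed in, with the robot touching nothing.
It also fails if it takes over 67 s, if anything falls off the work surface, if the arm or the gripper's body presses on something with over 40 N, if the wrist force passes 120 N, or if a joint passes its speed limit or range.

## Robot

A 6-joint arm with a two-finger parallel gripper is mounted at the origin on a cart in front of the work surface, level with it; the furniture and walls round the work are solid. World frame = base frame: x ahead of the robot, y to its left, z up, the work surface at z = 0. Lengths are in mm, angles in rad, forces in N, time in s.
With the tool pointing down it reaches from about 400 to 925 mm from the base axis. Payload 12.5 kg.
Tool frame: the origin (TCP) lies midway between the tips of the shut fingers; the grasp point (between the pads) lies 19 mm behind it; z points along the fingers, y is the line along which they close (so a half turn about z gives the same grasp; the last joint's range is limited). The gripper opens to 95 mm and grips with 3 to 60 N. Pads are 20 mm wide; open, the fingers measure 119 mm over their backs; the gripper's body (75 mm by 180 mm) begins 59 mm behind the grasp point.
Start: joints at [-1.24, 0.491, 1.559, -0, 1.092, -0.106], TCP at [264.426, -566.329, 192.761] pointing down, gripper open.
Joint ranges: [-3.1, 3.1], [-0.84, 2.19], [0.05, 2.79], [-1.13, 4.28], [0.06, 2.93], [-2.69, 2.69]. Speed limits (rad/s): [2.22, 2.22, 2.79, 3.14, 3.14, 3.14].

## Interface

Orientations are given as [roll, pitch, yaw] about the fixed x, y, z axes, in that order (R = Rz(yaw) Ry(pitch) Rx(roll)).
In Python, from cell import state, read_camera, camera_info, env gives the robot as it stands.
- The arm moves only by the tool move_arm, never from a script. Its argument "commands" is a list of rows, each a list of 3 entries, a list of its own where there are three numbers: the shift along the world's x, y, z in cm, then the turn, a rotation vector about the world's x, y, z in degrees, then the opening, from 0 (shut) to 1 (fully open). A call has 1 to 10 rows; each row shifts and turns the commanded pose from where the row before left it; what a row does not reach is not made up. A row lasts 1/10 s, in which the tool goes at most 50 mm and 8.59 degrees, less where a joint would pass 70% of its speed; a pose out of reach is approached as far as the arm can. A call with a gripper value outside its range is refused whole. The fingers move at their own pace and stop on an object; the grip force is fixed at half the most. Time passes only in rows, so rows that do not move let the fingers close. It gives the time, the measured TCP pose, the force, the opening and the grip force at its end, in the units of the state.
- state(): the state, without advancing time (a new reading comes with each control period).
- read_camera(name): name is "scene" or "top"; returns the picture (384x512x3 uint8, blue, green, red); there is no depth.
- camera_info(name): a dict with "K" (3x3 intrinsics, pixels), "k1" (the pictures are not rectified: a ray, as slopes to the right and down, at radius r is drawn at 1 + k1 r^2 times it, then the intrinsics apply), "cam_to_world" (4x4, takes a point from camera to world coordinates). Camera axes: x right, y down, z forward; pixel columns grow to the right and rows downward; lengths in mm; the calibration is good to about 2 mm. A picture is of the moment at which its call begins. camera_info takes no time and is no camera call.
- env.job_done(): hands the job in; it is judged then, once.
The state is a dict: "t": time; "joints": joint angles; "qvel": joint speeds; "tau": joint torques, N m; "eef_pos": TCP position; "tcp_rot": TCP orientation; "ft_force": force on the tool from outside, world axes, zero at the start; "moment": the same for the moment, N m; "opening": opening from 0.0 (shut) to 1.0 (fully open); "grip_force": force on a finger pad.
Only numpy, scipy, OpenCV 4.12 (cv2) and the standard library are available. Lean on these libraries where they do the work, as an engineer would, in place of code of your own. Each camera call takes 0.05 s, during which the arm holds its last target. There are 200 camera calls.

## Working session

There is one attempt and no reset: what is moved stays moved. The work goes in short steps, Python scripts to look and compute and a tool call to move; the robot and the scene stay as the last step left them, time stands still between calls to the robot, and variables do not carry over. Pictures are saved under pics/ and viewed, at most 10 in all, crops included, and the job is handed in when it is done.

Besides the shell and the picture viewer there is one more tool, called by a JSON object that holds its "op" and its "data", one argument or row to a line. move_arm: Moves the arm, as the interface text tells. Its arguments: {"type":"object","properties":{"commands":{"type":"array"}},"required":["commands"]}

```bash
mkdir -p pics; ls; cat > h.py <<'E'
import numpy as np, cv2
from cell import state, read_camera, camera_info, env
def ray(name,u,v):
    c=camera_info(name);K=np.array(c["K"]);k=c["k1"];T=np.array(c["cam_to_world"])
    d=np.array([(u-K[0,2])/K[0,0],(v-K[1,2])/K[1,1]]);s=d.copy()
    for _ in range(30): s=d/(1+k*(s@s))
    return T[:3,3],T[:3,:3]@np.array([s[0],s[1],1])
def onz(name,u,v,z):
    o,d=ray(name,u,v);return o+d*(z-o[2])/d[2]
def tri(p,q):
    o1,d1=ray("top",*p);o2,d2=ray("scene",*q)
    a=np.linalg.lstsq(np.c_[d1,-d2],o2-o1,rcond=None)[0]
    x,y=o1+d1*a[0],o2+d2*a[1];return (x+y)/2,np.linalg.norm(x-y)
def proj(name,X):
    c=camera_info(name);K=np.array(c["K"]);T=np.array(c["cam_to_world"])
    p=np.linalg.inv(T)@np.r_[X,1];s=p[:2]/p[2];s=s*(1+c["k1"]*(s@s));return K[:2,:2]@s+K[:2,2]
E
python3 - <<'E'
from h import *
for n in("top","scene"):
    cv2.imwrite(f"pics/{n}0.png",read_camera(n));c=camera_info(n);print(n,np.round(c["cam_to_world"],2).tolist(),c["K"],c["k1"])
print(state())
E
```

```text
pics
top [[0.0, -1.0, 0.08, 410.34], [-1.0, 0.0, 0.04, -98.27], [-0.04, -0.08, -1.0, 997.32], [0.0, 0.0, 0.0, 1.0]] [[409.11949296   0.         257.28615295]
 [  0.         409.11949296 195.17601038]
 [  0.           0.           1.        ]] -0.13389978149586626
scene [[0.78, -0.28, 0.56, -132.93], [-0.63, -0.33, 0.71, -869.19], [-0.02, -0.9, -0.43, 545.53], [0.0, 0.0, 0.0, 1.0]] [[429.79083386   0.         257.99722303]
 [  0.         429.79083386 192.36896117]
 [  0.           0.           1.        ]] 0.026871924125516214
{'t': 0.1, 'joints': array([-1.23961176e+00,  4.91482316e-01,  1.55935632e+00,  3.02592347e-05,
        1.09166814e+00, -1.05636813e-01]), 'qvel': array([-0.00026942, -0.00328972, -0.00153454, -0.00039601,  0.00078117,
       -0.00177448]), 'tau': array([ 2.72881371e-03, -6.13621187e+01, -2.58606684e+01,  6.93399506e-02,
        4.70374105e-02, -4.69106396e-05]), 'eef_pos': array([ 264.35182291, -566.1106169 ,  192.24181155]), 'tcp_rot': array([-3.14068646e+00, -1.23074550e-04,  4.36807364e-01]), 'ft_force': array([-0.55664383, -0.39380976, -0.54530204]), 'moment': array([0.04658564, 0.0016287 , 0.01782684]), 'grip_force': 0.0, 'opening': 0.9980161249229375}
```

View pics/top0.png

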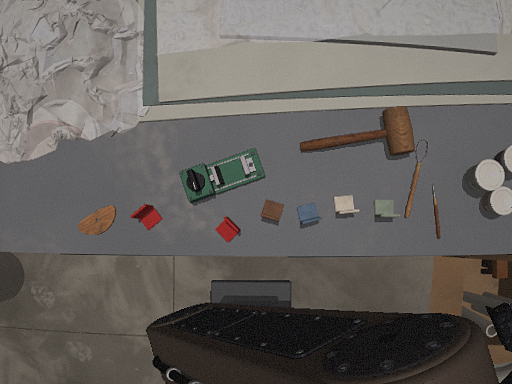

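View pics/scene0.png

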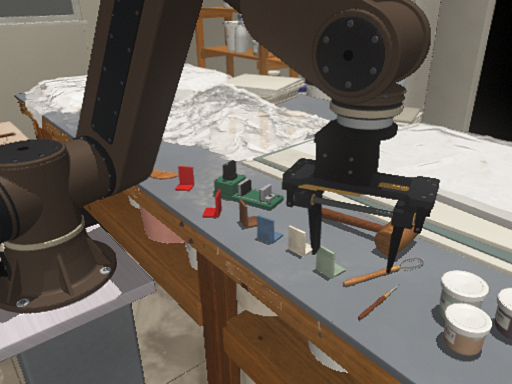

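The top view shows the vise at (222,175) with its knob at (195,180). Small tiles stand at (272,210) brown, (307,212) blue, (345,205) cream and (385,208) green, with red look-alikes at (228,229) and (147,215). The brown tile at (272,210) fits by colour and by being in the row. The reds are decoys. I'll confirm that with enlarged crops.

```bash
python3 - <<'E'
from h import *
a=cv2.imread("pics/top0.png")[140:250,170:330];b=cv2.imread("pics/scene0.png")[150:260,170:330]
cv2.imwrite("pics/crop1.png",np.vstack([cv2.resize(x,None,fx=5,fy=5,interpolation=cv2.INTER_CUBIC)[:,:800] for x in(a,)]))
cv2.imwrite("pics/crop2.png",cv2.resize(b,None,fx=5,fy=5,interpolation=cv2.INTER_CUBIC))
E
```

```text
(no output)
```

View pics/crop1.png

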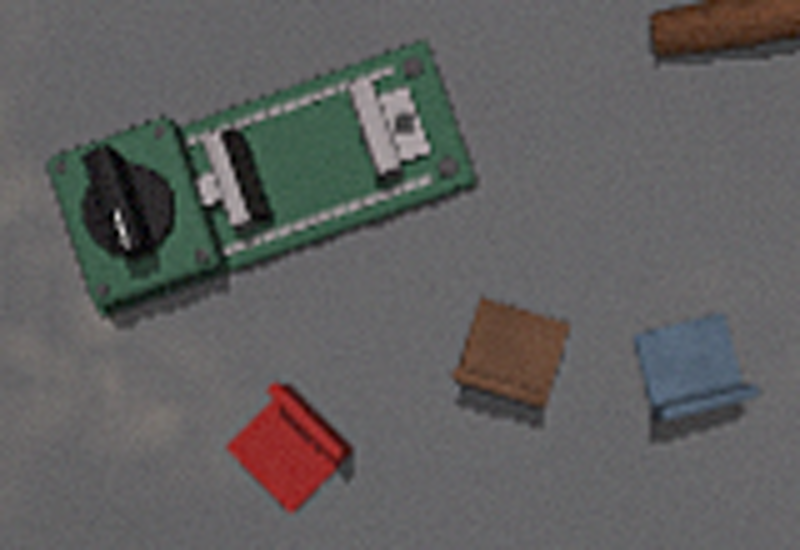

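View pics/crop2.png

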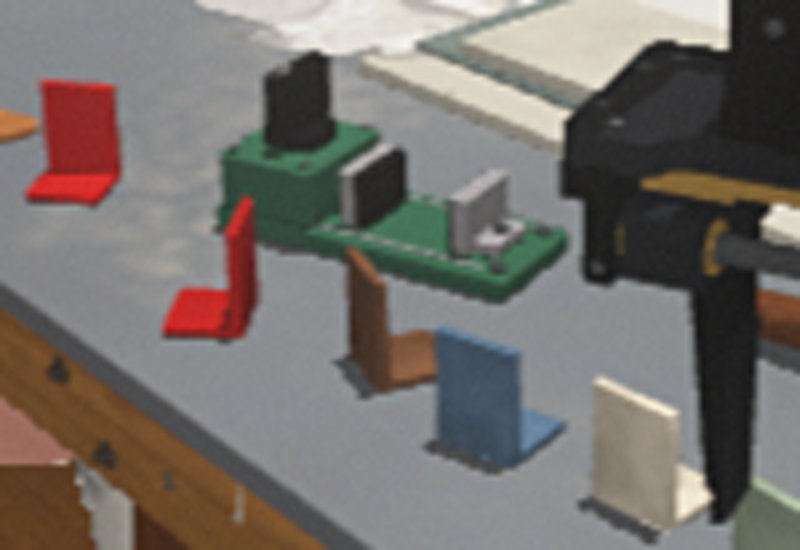

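The crops confirm it. The brown L-tile is the first in the row, with its slab on the near side and its foot pointing away from the robot. The vise has its knob at crop-1 (130,205), the pad at (247,178) and the fixed jaw at (375,130). Next I measure them.

```bash
python3 - <<'E'
from h import *
T=cv2.imread("pics/top0.png");S=cv2.imread("pics/scene0.png")
c=lambda x,y:(x/5+170-.4,y/5+140-.4)
d=lambda x,y:(x/5+170-.4,y/5+150-.4)
R=lambda p:np.round(p,1)
for n,p,z in [("bed R top",(428,40),14),("bed R bot",(476,186),14),("block TL",(48,160),54),("block TR",(168,116),54),("block BL",(105,302),54),("block BR",(220,262),54),
 ("disc c",(129,208),60),("bar a",(97,152),97),("bar b",(140,255),97),("pad top",(235,130),49),("pad bot",(262,222),49),("fix face t",(355,82),49),("fix face b",(382,178),49)]:
    print(n,R(onz("top",*c(*p),z)))
hsv=cv2.cvtColor(T,cv2.COLOR_BGR2HSV);
for nm,im,box in(("top",T,(255,195,290,228)),("scene",S,(235,195,262,232))):
    x0,y0,x1,y1=box;h=cv2.cvtColor(im,cv2.COLOR_BGR2HSV)[y0:y1,x0:x1]
    m=((h[...,0]<20)&(h[...,1]>80)&(h[...,2]>40)).astype(np.uint8)
    big=cv2.resize(m*255,None,fx=8,fy=8,interpolation=cv2.INTER_CUBIC);big=(big>127).astype(np.uint8)
    cs=max(cv2.findContours(big,0,2)[0],key=cv2.contourArea)
    a=cv2.approxPolyDP(cs,8,True)[:,0]/8-.5+[x0,y0];print(nm,m.sum(),a.round(1).tolist())
    if nm=="top":
        print([R(onz("top",*q,6)).tolist() for q in a]);print([R(onz("top",*q,62)).tolist() for q in a])
        r=cv2.minAreaRect(cs);print(r)
# picked correspondences for tile: slab top corners, foot far corners
print("slab top L",tri(c(455,377),d(347,249)),"slab top R",tri(c(540,404),d(384,276)))
print("foot far R", R(onz("top",*c(569,322),6)),"foot far L",R(onz("top",*c(483,298),6)))
print("base near R scene",onz("scene",*d(388,390),0),"near L",onz("scene",*d(350,360),0),"footfarR",onz("scene",*d(440,378),6))
E
```

```text
bed R top [604.1 -55.   14. ]
bed R bot [532.2 -78.4  14. ]
block TL [540.5 122.3  54. ]
block TR [560.9  65.4  54. ]
block BL [473.4  94.   54. ]
block BR [492.  40.  54.]
disc c [516.8  82.1  60. ]
bar a [538.   89.9  97. ]
bar b [491.5  69.7  97. ]
pad top [554.8  34.3  49. ]
pad bot [511.2  21.1  49. ]
fix face t [577.3 -22.2  49. ]
fix face b [531.8 -35.1  49. ]
top 322 [[265.6, 199.6], [260.5, 215.0], [267.9, 218.4], [278.2, 220.2], [283.2, 204.6]]
[[477.4, -80.2, 6.0], [440.0, -67.8, 6.0], [431.9, -85.7, 6.0], [427.3, -110.8, 6.0], [465.2, -123.0, 6.0]]
[[473.6, -81.3, 62.0], [438.4, -69.5, 62.0], [430.7, -86.4, 62.0], [426.4, -110.1, 62.0], [462.1, -121.6, 62.0]]
((139.10000610351562, 124.69998931884766), (153.68667602539062, 146.0972137451172), 18.43494987487793)
scene 258 [[239.8, 198.5], [238.4, 200.6], [240.5, 221.0], [244.9, 227.4], [256.2, 225.2], [255.2, 215.6], [246.5, 216.2], [246.4, 205.9]]
slab top L (array([438.43965436, -69.67961827,  58.9905946 ]), np.float64(0.02070681280332012)) slab top R (array([ 428.11493444, -110.10573941,   62.57232884]), np.float64(5.168521115102809))
foot far R [ 466.7 -123.3    6. ] foot far L [478.4 -81.6   6. ]
base near R scene [ 428.20404179 -114.78641114    0.        ] near L [431.95464347 -77.62824734   0.        ] footfarR [ 449.2909955 -130.5306351    6.       ]
```

```bash
python3 - <<'E'
from h import *
T=cv2.imread("pics/top0.png");h=cv2.cvtColor(T,cv2.COLOR_BGR2HSV).astype(float)
g=((h[...,0]>60)&(h[...,0]<95)&(h[...,1]>90)).astype(np.uint8)
sat=h[...,1]
ys,xs=np.nonzero(g[140:210,170:270]);print("green",xs.min()+170,xs.max()+170,ys.min()+140,ys.max()+140)
f=lambda P,z:np.array([onz("top",u,v,z)[:2] for u,v in P])
def edge(u,v0,v1,up=True):  # subpixel 50% crossing of saturation along column
    col=sat[v0:v1,u]; col=col if up else col[::-1]; t=(col[:2].mean()+100)/2+20
    i=np.argmax(col>t); s=i-1+(t-col[i-1])/(col[i]-col[i-1]); return v0+s if up else v1-1-s
def fit(P):
    P=P.astype(np.float32)
    vx,vy,x,y=cv2.fitLine(P,cv2.DIST_HUBER,0,.01,.01).ravel();r=(P-[x,y])@[-vy,vx];return np.degrees(np.arctan2(vy,vx)),(x,y),np.abs(r).max()
def lv(u): return np.interp(u,[205,255.2],[166,148.0])
up=[(u,edge(u,int(lv(u))-9,int(lv(u))+6)) for u in range(210,253)]
print("bed upper",fit(f(up,14)))
lo=[(u,edge(u,int(np.interp(u,[215,264],[192,177]))-3,int(np.interp(u,[215,264],[192,177]))+11,False)) for u in range(218,262)]
print("bed lower z0",fit(f(lo,0)))
ri=[]
for v in range(151,176):
    u0=int(np.interp(v,[148,177.5],[255.4,265]));row=sat[v,u0-5:u0+9][::-1];t=(row[:2].mean()+100)/2+20;i=np.argmax(row>t);ri.append((u0+8-(i-1+(t-row[i-1])/(row[i]-row[i-1])),v))
print("bed right z14",fit(f(ri,14)))
bu=[(u,edge(u,int(np.interp(u,[180,203],[171.5,163]))-8,int(np.interp(u,[180,203],[171.5,163]))+5)) for u in range(182,202)]
print("block upper z54",fit(f(bu,54)))
bl=[]
for v in range(175,199):
    u0=int(np.interp(v,[172,200],[179.5,191]));row=sat[v,u0-8:u0+6];t=(row[:2].mean()+100)/2+20;i=np.argmax(row>t);bl.append((u0-8+(i-1+(t-row[i-1])/(row[i]-row[i-1])),v))
print("block left z54",fit(f(bl,54)))
# knob dark blob
d=((h[...,2]<60)&(g==0)).astype(np.uint8)[162:200,182:210]
n,l,s,c=cv2.connectedComponentsWithStats(d);k=1+np.argmax(s[1:,4]);print("dark",s[k],c[k]+[182,162])
E
```

```text
green 180 263 149 202
bed upper (np.float32(-70.55573), (np.float32(583.05), np.float32(4.107341)), np.float32(0.78763294))
bed lower z0 (np.float32(-70.61775), (np.float32(509.94977), np.float32(-4.3729706)), np.float32(1.2565261))
bed right z14 (np.float32(19.618546), (np.float32(562.5994), np.float32(-67.32968)), np.float32(0.9822973))
block upper z54 (np.float32(-70.52312), (np.float32(550.9601), np.float32(91.67288)), np.float32(0.95983624))
block left z54 (np.float32(19.582087), (np.float32(508.95123), np.float32(111.16689)), np.float32(0.721879))
dark [  4   7  19  26 310] [194.9483871  181.00322581]
```

```bash
python3 - <<'E'
from h import *
T=read_camera("top").astype(float);S=read_camera("scene").astype(float)
for _ in range(3): T+=read_camera("top");S+=read_camera("scene")
T/=4;S/=4;np.savez("avg.npz",T=T,S=S)
z=lambda im,x0,y0,w,h,f:cv2.convertScaleAbs(cv2.resize(im[y0:y0+h,x0:x0+w],None,fx=f,fy=f,interpolation=cv2.INTER_CUBIC).clip(0,255),alpha=1.5)
a=z(T,178,145,80,58,10)[:290*2];cv2.imwrite("pics/z1.png",a)
cv2.imwrite("pics/z2.png",z(S,210,155,80,58,10))
E
```

```text
(no output)
```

View pics/z1.png

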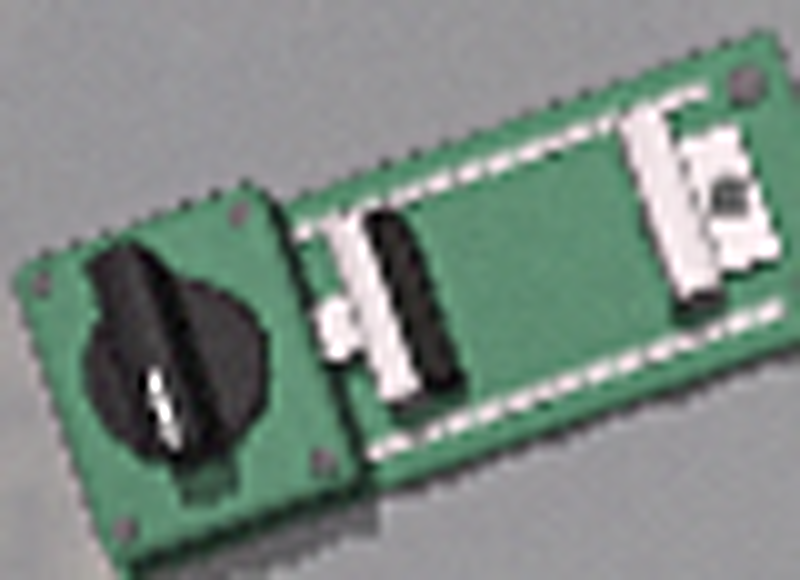

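View pics/z2.png

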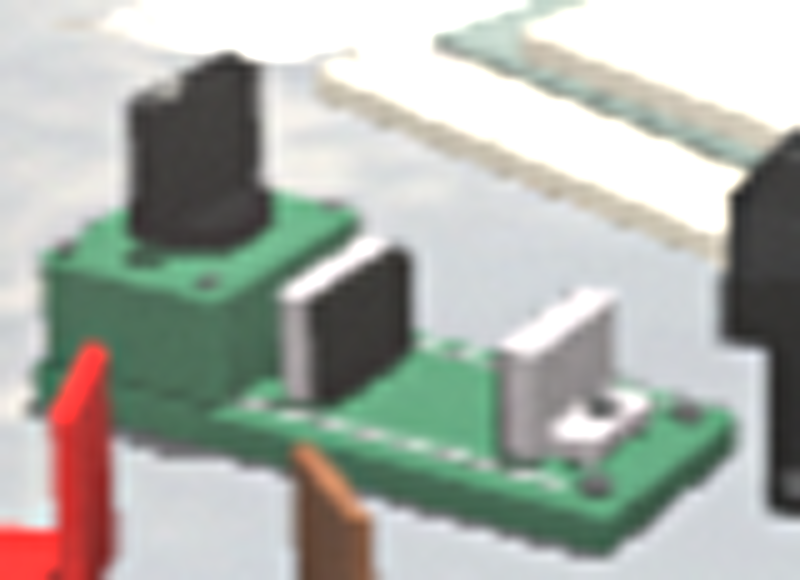

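```bash
python3 - <<'E'
from h import *
t=lambda x,y:(x/10+178-.45,y/10+145-.45)
s=lambda x,y:(x/10+210-.45,y/10+155-.45)
a=np.radians(19.45);X=np.array([np.cos(a),np.sin(a)]);Y=np.array([-np.sin(a),np.cos(a)])
def out(n,P): P=np.asarray(P);print(n,P.round(1),"vise xy",round(P[:2]@X,1),round(P[:2]@Y,1))
for p in [(40,283),(238,212),(323,460),(124,528)]: out("screw z54",onz("top",*t(*p),54))
out("screw mean",np.mean([onz("top",*t(*p),54) for p in [(40,283),(238,212),(323,460),(124,528)]],0))
for p in [(65,250),(330,207),(207,283)]: out("scene screw z54",onz("scene",*s(*p),54))
for p,q in [((40,283),(65,250)),((238,212),(330,207)),((323,460),(207,283))][:]: print(tri(t(*p),s(*q)))
out("disc",onz("top",*t(177,368),60))
out("bar c",onz("top",*t(150,355),97))
P,e=tri(t(172,465),s(133,103));out("bar near",P);print(e)
out("pad scene",onz("scene",*s(363,321),32))
out("pad far top",onz("scene",*s(408,250),49));out("pad near top",onz("scene",*s(318,288),49))
out("pad near bot",onz("scene",*s(318,402),14));out("pad far bot",onz("scene",*s(410,345),14))
out("pad topview bottomedge near z14",onz("top",*t(465,380),14));out("pad topview topedge far",onz("top",*t(395,210),49))
out("fixed face far z49",onz("top",*t(622,122),49));out("fixed near",onz("top",*t(683,300),49))
out("bedscrew far",onz("top",*t(747,83),14));
out("bed scene near corner",onz("scene",*s(600,525),14));out("bed scene far corner",onz("scene",*s(735,418),14))
for n,p in [("stripe far L",(300,232)),("stripe far R",(705,92)),("stripe near L",(372,455)),("near R",(782,308))]: out(n,onz("top",*t(*p),14))
E
```

```text
screw z54 [537.4 116.6  54. ] vise xy 545.6 -69.0
screw z54 [554.   69.7  54. ] vise xy 545.6 -118.7
screw z54 [495.5  48.9  54. ] vise xy 483.5 -118.9
screw z54 [479.6  95.7  54. ] vise xy 484.1 -69.5
screw mean [516.6  82.7  54. ] vise xy 514.7 -94.0
scene screw z54 [470.3  83.4  54. ] vise xy 471.2 -78.0
scene screw z54 [546.2  58.8  54. ] vise xy 534.6 -126.4
scene screw z54 [487.7  38.2  54. ] vise xy 472.6 -126.4
(array([525.47283551, 134.31855368,  22.15881501]), np.float64(38.66241543958876))
(array([554.96135161,  70.81719307,  47.6346434 ]), np.float64(0.05593283534938966))
(array([495.91321204,  49.95152721,  47.5779863 ]), np.float64(0.29750623604632276))
disc [516.5  82.5  60. ] vise xy 514.5 -94.2
bar c [515.3  81.5  97. ] vise xy 513.0 -94.7
bar near [491.   76.2  95.7] vise xy 488.3 -91.6
0.7296576712751182
pad scene [533.9  27.9  32. ] vise xy 512.8 -151.5
pad far top [551.2  28.5  49. ] vise xy 529.3 -156.6
pad near top [515.7  24.2  49. ] vise xy 494.3 -148.9
pad near bot [514.1  23.8  14. ] vise xy 492.7 -148.7
pad far bot [557.5  37.   14. ] vise xy 538.1 -150.7
pad topview bottomedge near z14 [518.5  20.5  14. ] vise xy 495.7 -153.3
pad topview topedge far [555.   33.3  49. ] vise xy 534.4 -153.4
fixed face far z49 [575.6 -20.2  49. ] vise xy 536.0 -210.7
fixed near [533.3 -34.8  49. ] vise xy 491.3 -210.4
bedscrew far [591.1 -47.8  14. ] vise xy 541.4 -241.9
bed scene near corner [526.1 -86.2  14. ] vise xy 467.4 -256.5
bed scene far corner [597.1 -61.   14. ] vise xy 542.7 -256.4
stripe far L [555.   61.4  14. ] vise xy 543.8 -126.9
stripe far R [588.9 -37.6  14. ] vise xy 542.8 -231.6
stripe near L [500.3  43.1  14. ] vise xy 486.1 -125.9
near R [535.8 -56.5  14. ] vise xy 486.4 -231.7
```

Measured world coordinates:

| Item | Position (mm) | Orientation |
|---|---|---|
| Tile slab centre | (434, -90.6) | yaw -16° |
| vise_bed | (545.7, -0.3) | yaw 19.45° |
| Knob axis | (516.4, 82.7) | bar along vise x |

The z1 and z2 crops agree on these: the disc at z1 (177,368), the pad top edge at (395,210) and the fixed jaw face at (622,122)–(683,300). Now moving over the tile.

{"op": "move_arm", "data": {
  "commands": [
    [[1.6,4.4,0],[0,0,4.9],0.55],
    [[1.6,4.4,0],[0,0,4.9],0.55],
    [[1.6,4.4,0],[0,0,4.9],0.55],
    [[1.6,4.4,0],[0,0,4.9],0.55],
    [[1.6,4.4,0],[0,0,4.9],0.55],
    [[1.6,4.4,0],[0,0,4.9],0.55],
    [[1.6,4.4,0],[0,0,4.9],0.55],
    [[1.6,4.4,0],[0,0,4.9],0.55],
    [[1.6,4.4,0],[0,0,4.9],0.55],
    [[1.6,4.4,0],[0,0,4.9],0.55]
  ]
}}

```text
t: 1.5
eef_pos: [424.8, -124.6, 193.1]
tcp_rot: [3.141, 0.0, 1.295]
ft_force: [1.1, -0.0, 0.2]
opening: 0.553
grip_force: 0.0
```

{"op": "move_arm", "data": {
  "commands": [
    [[0.95,1.8,-2],[0,0,0],0.5],
    [[0,1.7,-3],[0,0,0],0.5],
    [[0,0,-3],[0,0,0],0.5],
    [[0,0,-2],[0,0,0],0.5],
    [[0,0,0],[0,0,0],0.5],
    [[0,0,0],[0,0,0],0.5]
  ]
}}

```text
t: 2.1
eef_pos: [434.1, -91.5, 93.2]
tcp_rot: [-3.141, 0.0, 1.292]
ft_force: [0.7, -0.2, -0.1]
opening: 0.5
grip_force: 0.0
```

{"op": "move_arm", "data": {
  "commands": [
    [[0,0.1,-2.2],[0,0,0],0.5],
    [[0,0,-2.2],[0,0,0],0.5],
    [[0,0,-2.2],[0,0,0],0.5],
    [[0,0,0],[0,0,0],0.5],
    [[0,0,0],[0,0,0],0.2],
    [[0,0,0],[0,0,0],0],
    [[0,0,0],[0,0,0],0],
    [[0,0,0],[0,0,0],0],
    [[0,0,0],[0,0,0],0],
    [[0,0,0],[0,0,0],0]
  ]
}}

```text
t: 3.1
eef_pos: [433.9, -90.3, 26.9]
tcp_rot: [3.141, 0.0, 1.292]
ft_force: [-1.2, 0.1, -0.8]
opening: 0.072
grip_force: 30.0
```

Gripped, with the pads 7 mm apart. Lifting, then carrying it over the vise.

{"op": "move_arm", "data": {
  "commands": [
    [[0,0,2],[0,0,0],0],
    [[0,0,3],[0,0,0],0],
    [[0,0,3],[0,0,0],0],
    [[1.2,1.05,1],[0,0,4.4],0],
    [[1.4,1.25,0],[0,0,5.2],0],
    [[1.4,1.25,0],[0,0,5.2],0],
    [[1.4,1.25,0],[0,0,5.2],0],
    [[1.4,1.25,0],[0,0,5.2],0],
    [[1.4,1.25,0],[0,0,5.2],0],
    [[1.2,1.05,0],[0,0,5.0],0]
  ]
}}

```text
t: 4.1
eef_pos: [528.4, -6.1, 116.6]
tcp_rot: [-3.141, -0.0, 1.914]
ft_force: [0.4, 0.0, -0.7]
opening: 0.074
grip_force: 30.0
```

```bash
python3 - <<'E'
from h import *
s=state();print(s["eef_pos"],np.degrees(s["tcp_rot"]),s["ft_force"])
a=read_camera("top")[140:230,170:290];b=read_camera("scene")[140:240,190:310]
cv2.imwrite("pics/carry.png",np.hstack([cv2.resize(x,(400,330),interpolation=cv2.INTER_CUBIC) for x in(a,b)]))
E
```

```text
[528.38992159  -6.12142154 116.6125047 ] [-1.79985145e+02 -1.26625178e-02  1.09651967e+02] [ 0.4292193   0.03472824 -0.65372761]
```

View pics/carry.png

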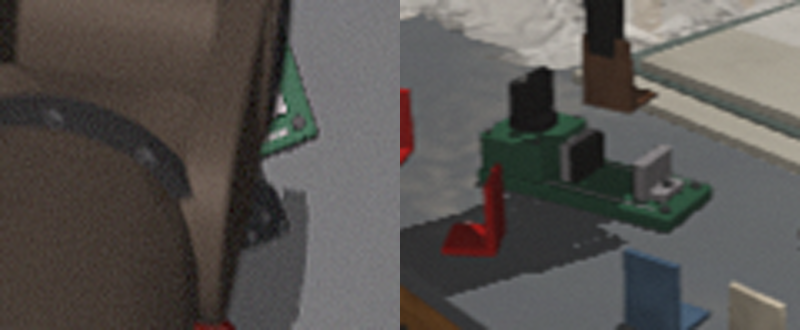

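The tile hangs upright over the vise at right-panel (608,80), and the arm hides the vise in the top view. Lowering it between the jaws.

{"op": "move_arm", "data": {
  "commands": [
    [[0,0,-2],[0,0,0],0],
    [[0,0,-2],[0,0,0],0],
    [[0,0,-1.5],[0,0,0],0],
    [[0,0,-1],[0,0,0],0],
    [[0,0,-0.7],[0,0,0],0],
    [[0,0,-0.1],[0,0,0],0],
    [[0,0,0],[0,0,0],0]
  ]
}}

```text
t: 4.9
eef_pos: [528.0, -6.9, 44.0]
tcp_rot: [3.141, 0.0, 1.909]
ft_force: [-0.9, 0.2, -0.6]
opening: 0.073
grip_force: 30.0
```

{"op": "move_arm", "data": {
  "commands": [
    [[0,0,-0.1],[0,0,0],0],
    [[0,0,-0.1],[0,0,0],0],
    [[0,0,-0.05],[0,0,0],0],
    [[0,0,0],[0,0,0],0]
  ]
}}

```text
t: 5.3
eef_pos: [528.0, -6.8, 41.4]
tcp_rot: [3.141, 0.0, 1.91]
ft_force: [0.2, 0.5, -0.1]
opening: 0.075
grip_force: 30.0
```

```bash
python3 - <<'E'
from h import *
b=read_camera("scene")[150:215,205:290]
cv2.imwrite("pics/low.png",cv2.resize(b,None,fx=9,fy=9,interpolation=cv2.INTER_CUBIC))
E
```

```text
(no output)
```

View pics/low.png

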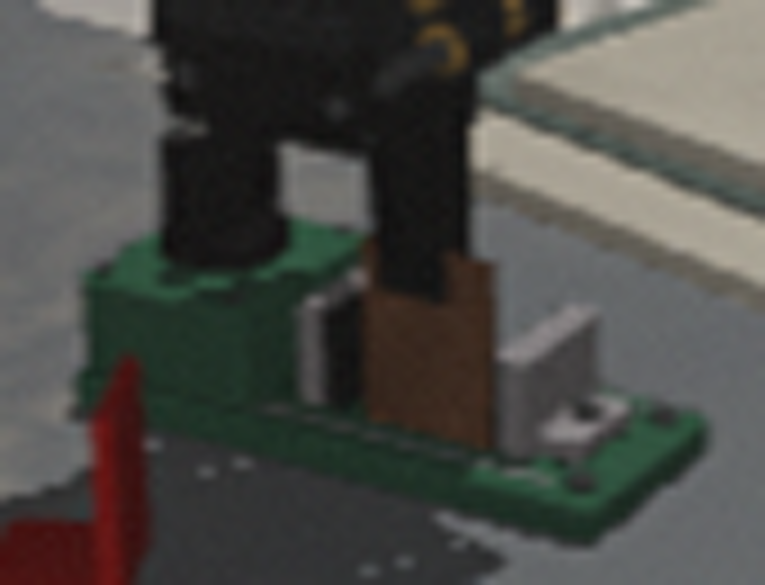

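The tile sits between the jaws with gaps on both sides (slab from (365,290) to (495,445)). Next I feel for the bed.

{"op": "move_arm", "data": {
  "commands": [
    [[0,0,-0.05],[0,0,0],0],
    [[0,0,-0.05],[0,0,0],0],
    [[0,0,0],[0,0,0],0]
  ]
}}

```text
t: 5.65
eef_pos: [527.9, -6.9, 40.8]
tcp_rot: [3.141, 0.0, 1.91]
ft_force: [-2.7, 0.4, 7.6]
opening: 0.07
grip_force: 30.0
```

Seated on the bed. Easing up slightly, then opening and rising straight up.

{"op": "move_arm", "data": {
  "commands": [
    [[0,0,0.03],[0,0,0],0],
    [[0,0,0],[0,0,0],0.1],
    [[0,0,0],[0,0,0],0.2],
    [[0,0,0],[0,0,0],0.35],
    [[0,0,0],[0,0,0],0.4],
    [[0,0,0],[0,0,0],0.4],
    [[0,0,2],[0,0,0],0.4],
    [[0,0,3],[0,0,0],0.4],
    [[0,0,4],[0,0,0],0.4],
    [[0,0,2],[0,0,0],0.4]
  ]
}}

```text
t: 6.65
eef_pos: [528.7, -6.9, 153.3]
tcp_rot: [3.139, 0.001, 1.91]
ft_force: [0.3, -0.8, -0.2]
opening: 0.401
grip_force: 0.0
```

{"op": "move_arm", "data": {
  "commands": [
    [[-0.2,1.4,0],[0,0,8.2],0.4],
    [[-0.2,1.5,0],[0,0,8.2],0.4],
    [[-0.2,1.5,0],[0,0,8.2],0.4],
    [[-0.2,1.5,0],[0,0,8.2],0.4],
    [[-0.2,1.5,0],[0,0,8.2],0.4],
    [[-0.2,1.5,0],[0,0,8.2],0.4],
    [[0,0,0],[0,0,8.2],0.4],
    [[0,0,0],[0,0,8.2],0.4],
    [[0,0,0],[0,0,8.2],0.4],
    [[0,0,0],[0,0,8.2],0.4]
  ]
}}

```text
t: 7.65
eef_pos: [515.8, 82.3, 150.5]
tcp_rot: [3.141, -0.0, -2.936]
ft_force: [0.7, -0.3, 0.9]
opening: 0.399
grip_force: 0.0
```

{"op": "move_arm", "data": {
  "commands": [
    [[0,0,0],[0,0,8.0],0.4],
    [[0,0,0],[0,0,0],0.4],
    [[0,0,0],[0,0,0],0.4],
    [[0,0,0],[0,0,0],0.4]
  ]
}}

```text
t: 8.05
eef_pos: [515.9, 82.2, 150.5]
tcp_rot: [3.141, -0.0, -2.806]
ft_force: [0.5, -0.1, 0.9]
opening: 0.399
grip_force: 0.0
```

{"op": "move_arm", "data": {
  "commands": [
    [[0.05,0.05,-2.5],[0,0,0],0.4],
    [[0,0,-2.5],[0,0,0],0.4],
    [[0,0,-2],[0,0,0],0.4],
    [[0,0,-1.4],[0,0,0],0.4],
    [[0,0,0],[0,0,0],0.4],
    [[0,0,0],[0,0,0],0.4]
  ]
}}

```text
t: 8.65
eef_pos: [516.6, 82.7, 66.8]
tcp_rot: [3.141, -0.0, -2.804]
ft_force: [0.5, 0.3, 0.8]
opening: 0.401
grip_force: 0.0
```

```bash
python3 - <<'E'
from h import *
s=state();print(s["moment"],s["ft_force"])
b=read_camera("scene")[145:215,205:290]
cv2.imwrite("pics/knob.png",cv2.resize(b,None,fx=8,fy=8,interpolation=cv2.INTER_CUBIC))
E
```

```text
[ 0.12551919 -0.1416518   0.02651132] [0.49510199 0.25083788 0.77697448]
```

View pics/knob.png

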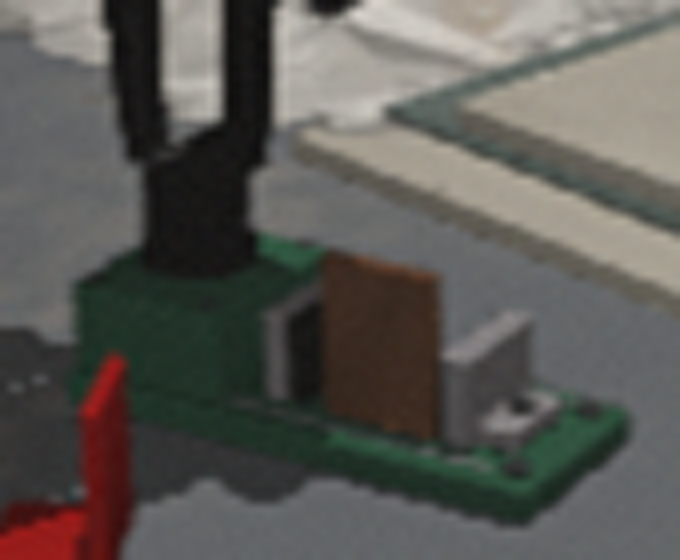

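The tile stands free and upright at (380,345), between the pad and the fixed jaw. The fingers straddle the knob bar at (195,200). Closing on it.

{"op": "move_arm", "data": {
  "commands": [
    [[0,0,0],[0,0,0],0.2],
    [[0,0,0],[0,0,0],0.1],
    [[0,0,0],[0,0,0],0.0],
    [[0,0,0],[0,0,0],0.0],
    [[0,0,0],[0,0,0],0.0],
    [[0,0,0],[0,0,0],0.0]
  ]
}}

```text
t: 9.3
eef_pos: [516.7, 82.4, 66.9]
tcp_rot: [-3.141, 0.001, -2.803]
ft_force: [0.7, -5.2, 6.6]
opening: 0.144
grip_force: 30.0
```

```bash
python3 -c "
from h import *
s=state();print(s['moment'],s['ft_force'],s['eef_pos'],np.degrees(s['tcp_rot']),s['opening'])"
```

```text
[-0.56654847 -0.10228076  0.00727316] [ 0.71608394 -5.23975858  6.64127583] [516.69781718  82.43175186  66.89334981] [-1.79978821e+02  3.54909577e-02 -1.60577164e+02] 0.14405426564459128
```

{"op": "move_arm", "data": {
  "commands": [
    [[0,-0.05,0],[0,0,-3],0.0],
    [[0,0,0],[0,0,-4],0.0],
    [[0,0,0],[0,0,-4],0.0]
  ]
}}

```text
t: 9.6
eef_pos: [516.8, 82.2, 66.9]
tcp_rot: [-3.141, 0.001, -2.997]
ft_force: [0.2, -2.3, 4.7]
opening: 0.142
grip_force: 30.2
```

```bash
python3 -c "
from h import *
s=state();print(s['moment'],s['ft_force'],s['eef_pos'],np.degrees(s['tcp_rot']),s['opening'])"
```

```text
[-0.28825185 -0.19894306  0.42616437] [ 0.19585789 -2.27473287  4.71452806] [516.76846307  82.17254343  66.90763144] [-1.79988539e+02  5.21551618e-02 -1.71690213e+02] 0.14170114933219066
```

Gripping well, with 0.43 N m of resistance. Continuing through the break.

{"op": "move_arm", "data": {
  "commands": [
    [[0,0,0],[0,0,-4],0.0],
    [[0,0,0],[0,0,-4],0.0],
    [[0,0,0],[0,0,-4],0.0],
    [[0,0,0],[0,0,0],0.0]
  ]
}}

```text
t: 10.0
eef_pos: [516.8, 82.0, 66.9]
tcp_rot: [-3.141, 0.001, 3.077]
ft_force: [-0.4, -4.2, 5.9]
opening: 0.144
grip_force: 30.0
```

```bash
python3 -c "
from h import *
s=state();print(s['moment'],s['ft_force'],s['eef_pos'],np.degrees(s['tcp_rot']),s['opening'])"
```

```text
[-0.60026824 -0.14595285  0.11992899] [-0.35907021 -4.22636049  5.89718333] [516.76798435  81.9854531   66.90191193] [-1.79991648e+02  4.97660938e-02  1.76308745e+02] 0.14368945526308685
```

Broken loose at about 0.40 rad with the torque dropping. Turning on, short of contact.

{"op": "move_arm", "data": {
  "commands": [
    [[0,0,0],[0,0,-3],0.0],
    [[0,0,0],[0,0,-3],0.0],
    [[0,0,0],[0,0,-3],0.0],
    [[0,0,0],[0,0,-3],0.0],
    [[0,0,0],[0,0,-2],0.0],
    [[0,0,0],[0,0,-2],0.0]
  ]
}}

```text
t: 10.6
eef_pos: [516.7, 81.7, 66.9]
tcp_rot: [-3.141, 0.001, 2.799]
ft_force: [0.2, -6.3, 5.8]
opening: 0.145
grip_force: 30.0
```

```bash
cat > r.py <<'E'
from h import *
s=state();y=np.degrees(s['tcp_rot'][2]);tot=199.42-(y if y>0 else y+360)
print('Mz',s['moment'].round(3),'F',s['ft_force'].round(1),'yaw',round(y,2),'turned',round(tot,2),round(np.radians(tot),3),'open',s['opening'],s['t'])
E
python3 r.py
```

```text
Mz [-1.1   -0.143  0.084] F [ 0.2 -6.3  5.8] yaw 160.36 turned 39.06 0.682 open 0.14519523981523771 10.6
```

{"op": "move_arm", "data": {
  "commands": [
    [[0,-0.05,0],[0,0,-2],0.0],
    [[0,0,0],[0,0,-1.5],0.0],
    [[0,0,0],[0,0,-1.5],0.0],
    [[0,0,0],[0,0,0],0.0]
  ]
}}

```text
t: 11.0
eef_pos: [516.7, 81.6, 66.9]
tcp_rot: [3.141, 0.001, 2.712]
ft_force: [0.4, -3.3, 5.9]
opening: 0.145
grip_force: 30.0
```

```bash
python3 r.py
```

```text
Mz [-0.463 -0.078  0.019] F [ 0.4 -3.3  5.9] yaw 155.38 turned 44.04 0.769 open 0.1454049887864245 11.0
```

{"op": "move_arm", "data": {
  "commands": [
    [[0,0,0],[0,0,-1.5],0.0],
    [[0,0,0],[0,0,-1.5],0.0]
  ]
}}

```text
t: 11.2
eef_pos: [516.7, 81.5, 66.9]
tcp_rot: [3.141, 0.001, 2.659]
ft_force: [-0.7, -3.2, 5.6]
opening: 0.141
grip_force: 30.0
```

```bash
python3 r.py
```

```text
Mz [-0.558 -0.093  0.043] F [-0.7 -3.2  5.6] yaw 152.38 turned 47.04 0.821 open 0.1406826841334157 11.2
```

{"op": "move_arm", "data": {
  "commands": [
    [[0,0,0],[0,0,-1.5],0.0],
    [[0,0,0],[0,0,-1.5],0.0]
  ]
}}

```text
t: 11.4
eef_pos: [516.6, 81.5, 66.9]
tcp_rot: [3.141, 0.001, 2.607]
ft_force: [-0.8, -3.7, 5.6]
opening: 0.141
grip_force: 30.0
```

```bash
python3 r.py
```

```text
Mz [-0.651 -0.113  0.13 ] F [-0.8 -3.7  5.6] yaw 149.38 turned 50.04 0.873 open 0.14079532614183182 11.4
```

```bash
cat >> r.py <<'E'
m=[]
for _ in range(5): read_camera("scene"); m.append(state()['moment'][2])
print(np.round(m,3),'mean',np.mean(m).round(3))
E
python3 r.py
```

```text
Mz [-0.651 -0.113  0.13 ] F [-0.8 -3.7  5.6] yaw 149.38 turned 50.04 0.873 open 0.14079532614183182 11.4
[0.1   0.031 0.03  0.101 0.018] mean 0.056
```

{"op": "move_arm", "data": {
  "commands": [
    [[0,0,0],[0,0,-1],0.0],
    [[0,0,0],[0,0,-1],0.0]
  ]
}}

```text
t: 11.85
eef_pos: [516.6, 81.4, 66.9]
tcp_rot: [3.141, 0.001, 2.573]
ft_force: [0.0, -4.4, 6.1]
opening: 0.143
grip_force: 30.0
```

```bash
python3 r.py
```

```text
Mz [-0.685 -0.08   0.225] F [ 0.  -4.4  6.1] yaw 147.41 turned 52.01 0.908 open 0.14303427099648788 11.85
[0.045 0.099 0.123 0.104 0.079] mean 0.09
```

{"op": "move_arm", "data": {
  "commands": [
    [[0,0,0],[0,0,-1],0.0],
    [[0,0,0],[0,0,-0.5],0.0]
  ]
}}

```text
t: 12.3
eef_pos: [516.6, 81.4, 66.9]
tcp_rot: [3.142, 0.001, 2.547]
ft_force: [-0.4, -4.0, 6.4]
opening: 0.138
grip_force: 30.0
```

```bash
python3 r.py
```

```text
Mz [-0.706 -0.046  0.222] F [-0.4 -4.   6.4] yaw 145.92 turned 53.5 0.934 open 0.1378761659683976 12.3
[0.122 0.156 0.152 0.143 0.16 ] mean 0.147
```

{"op": "move_arm", "data": {
  "commands": [
    [[0,0,0],[0,0,-0.5],0.0],
    [[0,0,0],[0,0,-0.5],0.0]
  ]
}}

```text
t: 12.75
eef_pos: [516.6, 81.4, 66.9]
tcp_rot: [3.142, 0.001, 2.53]
ft_force: [-0.3, -4.3, 6.2]
opening: 0.145
grip_force: 30.0
```

```bash
python3 r.py
```

```text
Mz [-0.787 -0.013  0.253] F [-0.3 -4.3  6.2] yaw 144.94 turned 54.48 0.951 open 0.1445394608486954 12.75
[0.148 0.197 0.176 0.159 0.157] mean 0.168
```

Resistance has climbed from 0.056 to 0.168 N m over the last 4°, which means about 8–10 N on the tile. That's snug. Letting go and rising.

{"op": "move_arm", "data": {
  "commands": [
    [[0,0,0],[0,0,0],0.2],
    [[0,0,0],[0,0,0],0.4],
    [[0,0,0],[0,0,0],0.45],
    [[0,0,0],[0,0,0],0.45],
    [[0,0,2],[0,0,0],0.45],
    [[0,0,4],[0,0,0],0.45],
    [[0,0,4],[0,0,0],0.45],
    [[0,0,4],[0,0,0],0.45]
  ]
}}

```text
t: 13.8
eef_pos: [516.1, 81.7, 208.0]
tcp_rot: [-3.141, -0.001, 2.529]
ft_force: [1.0, 0.2, -0.4]
opening: 0.447
grip_force: 0.0
```

{"op": "move_arm", "data": {
  "commands": [
    [[0,-4,1],[0,0,0],0.45],
    [[0,-4.5,0],[0,0,0],0.45],
    [[0,-4.5,0],[0,0,0],0.45],
    [[0,-4.5,0],[0,0,0],0.45],
    [[0,-4.5,0],[0,0,0],0.45],
    [[0,-4.5,0],[0,0,0],0.45],
    [[0,-4.5,0],[0,0,0],0.45],
    [[0,-4.5,0],[0,0,0],0.45],
    [[0,-4,0],[0,0,0],0.45],
    [[0,0,0],[0,0,0],0.45]
  ]
}}

```text
t: 14.8
eef_pos: [515.9, -317.5, 215.8]
tcp_rot: [-3.141, 0.0, 2.526]
ft_force: [-0.8, 2.1, 0.6]
opening: 0.451
grip_force: 0.0
```

```bash
python3 - <<'E'
from h import *
a=read_camera("top")[145:220,170:270];b=read_camera("scene")[145:220,200:300];print(state()["t"])
cv2.imwrite("pics/end.png",np.hstack([cv2.resize(cv2.convertScaleAbs(x,alpha=1.4),(400,300),interpolation=cv2.INTER_CUBIC) for x in(a,b)]))
E
```

```text
14.9
```

View pics/end.png

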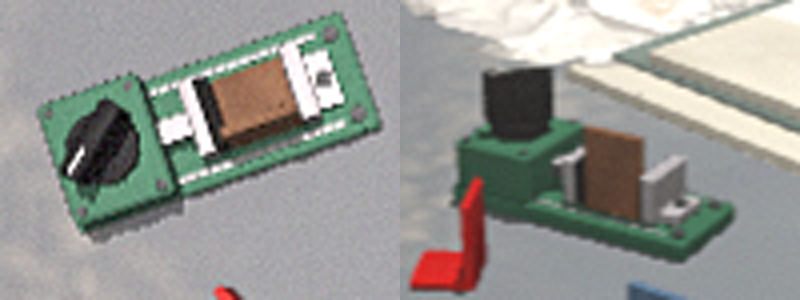

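The tile stands upright between the pad and the fixed jaw, with no gap on either side (left panel, 210–300). The knob is turned and the arm is clear. Handing in.

```bash
python3 -c "
from h import *
print(env.job_done())"
```

```text
the job is handed in; nothing more can be done
None
```

I stood the brown tile upright on the vise bed, broke the knob loose and turned it about 0.95 rad until the jaws nipped the tile at an estimated 8–10 N. I then let go and handed the job in at about 15 s; no verdict came back, so the result isn't confirmed.

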